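Put the bubble-jar experiment kit back in its tray

TASK

Pack the experiment kit back into the blue tray: stand the lidded jar, the white tub, the dropper bottle and the sand timer upright in the inserts, each fully down in its own well - the jar in the widest round one, the tub in the medium round one, the dropper in the narrow round one and the timer in the square one. The open jar and the glue stick do not belong to the kit: leave them standing where they are.

Things in the scene. Friction and masses are not known exactly. Their poses are not given: they have to be found in the camera images.
- jar: Small round clear glass jar closed with a screwed-on bright metal lid (the only standing jar with a lid): 64 mm diameter up to 62 mm height, lid 60 mm diameter, 84 mm tall overall, about 0.15 to 0.31 kg. Stands upright on the table, loose. Origin: centre of its underside, z up its axis.
- tub: White plastic powder tub, round, 50 mm diameter up to 64 mm height, then a short shoulder and a ribbed white screw cap of 42 mm diameter; 86 mm tall overall, about 0.08 to 0.17 kg. Stands upright on the table, loose. Origin: centre of its underside, z up its axis.
- dropper: Slim white plastic colour-dropper bottle, 32 mm diameter up to 57 mm height, tapering to a narrow pointed black nozzle cap (17 mm diameter at its foot); 84 mm tall overall, about 0.03 to 0.065 kg. Stands upright on the table, loose. Origin: centre of its underside, z up its axis.
- timer: Sand timer: two square wooden end plates, 42 x 42 x 11 mm, and between them a square clear sleeve 46 x 46 mm (from 11 to 67 mm height) around the two glass bulbs; 78 mm tall, about 0.06 to 0.13 kg. x and y are square to its sides. Stands upright on the table, loose. Origin: centre of its underside, z up its axis.
- insert_wide: Grey plastic insert block, 97 x 97 x 26 mm, with a centred round well of 82 mm diameter, 22 mm deep: place of the lidded jar. Fixed. The four inserts fill a blue tray (212 mm square, rim 30 mm high) two by two at 99 mm centres, in changing order; the tray moves and turns. Origin: centre of its underside, 5 mm above the table (its top 31, well floor 9 mm above the table); x, y along its sides.
- insert_medium: Grey plastic insert block, 97 x 97 x 26 mm, with a centred round well of 68 mm diameter, 22 mm deep: place of the white tub. Fixed. The four inserts fill a blue tray (212 mm square, rim 30 mm high) two by two at 99 mm centres, in changing order; the tray moves and turns. Origin: centre of its underside, 5 mm above the table (its top 31, well floor 9 mm above the table); x, y along its sides.
- insert_narrow: Grey plastic insert block, 97 x 97 x 26 mm, with a centred round well of 50 mm diameter, 22 mm deep: place of the dropper bottle. Fixed. The four inserts fill a blue tray (212 mm square, rim 30 mm high) two by two at 99 mm centres, in changing order; the tray moves and turns. Origin: centre of its underside, 5 mm above the table (its top 31, well floor 9 mm above the table); x, y along its sides.
- insert_square: Grey plastic insert block, 97 x 97 x 26 mm, with a centred square well of 68 x 68 mm, 22 mm deep: place of the sand timer. Fixed. The four inserts fill a blue tray (212 mm square, rim 30 mm high) two by two at 99 mm centres, in changing order; the tray moves and turns. Origin: centre of its underside, 5 mm above the table (its top 31, well floor 9 mm above the table); x, y along its sides.
- open_jar: Look-alike, not part of the kit: a jar of the same glass and width without a lid, its mouth open (64 mm diameter, 80 mm tall). Stands upright on the table, loose. Origin: centre of its underside, z up its axis.
- glue_stick: Look-alike, not part of the kit: a glue stick, a straight white tube as slim as the dropper bottle (32 mm diameter, 86 mm tall) with a full-width flat-topped black cap and a black foot. Stands upright on the table, loose. Origin: centre of its underside, z up its axis. All six standing things keep about 85 mm or more between centres at the start; low clutter under 20 mm lies among them.
Not all that is in view belongs to the job. Leave any yellow look-alike of the timer alone.

How it is judged:
By the outcome, as a careful person would: the job done as asked, in the order asked, and still so for the second after the job is handed in, with the robot touching nothing.
It also fails if it takes over 112 s, if anything falls off the work surface, if the arm or the gripper's body presses on something with over 40 N, if the wrist force passes 120 N, or if a joint passes its speed limit or range.

ROBOT

A 6-joint arm with a two-finger parallel gripper is mounted at the origin on the work surface. World frame = base frame: x ahead of the robot, y to its left, z up, the work surface at z = 0. Lengths are in m, angles in degrees, forces in N, time in s.
With the tool pointing down it reaches from about 0.375 to 0.825 m from the base axis. Payload 5.5 kg.
Tool frame: the origin (TCP) lies on the centre line of the jaws, within the pads' length; the fingertips stand 11 mm ahead of it and the grasp point (between the pads) lies 8 mm behind it; z points along the fingers, y is the line along which they close (so a half turn about z gives the same grasp; the last joint's range is limited). The gripper opens to 85 mm and grips with 20 to 120 N. Pads are 22 mm wide; open, the fingers measure 114 mm over their backs; the gripper's body (76 mm by 85 mm) begins 54 mm behind the grasp point. The pads swing forward as they close: fully open they stand 13 mm farther back than shut.
Start: joints at [0, 17.962, -2.699, 69.339, 0, 90], TCP at [0.6, -0, 0.242] pointing down, gripper open.
Joint ranges: [-152.73, 152.73], [-39.44, 99.34], [-58.76, 71.6], [-118.89, 123.64], [-81.53, 83.1], [-180, 180]. Speed limits (degrees/s): [136.94, 136.94, 172.46, 180, 180, 180].

INTERFACE

Orientations are given as a 3x3 rotation matrix whose columns are the frame's x, y, z axes.
In Python, from rig import ctrl, cams, cut_out gives the robot as it stands.
- The arm moves only by the tool drive_tool, never from a script. Its argument "moves" is a list of rows, each a list of 3 entries, a list of its own where there are three numbers: the turn, a rotation vector about the world's x, y, z scaled (see below), then the shift along the world's x, y, z scaled (see below), then the closure, from -1 (fully open) to 1 (shut). A call has exactly 5 rows; each row is the pose to reach, as a shift and turn from the pose commanded when the call began, turning the shorter way round; what a row does not reach only later rows make up. The controller multiplies each number of a shift by 0.5 m and each number of a turn by pi rad. A row lasts 1/12 s, in which the tool goes at most 41.7 mm and 7.16 degrees, less where a joint would pass 70% of its speed; a pose out of reach is approached as far as the arm can. A call with a number of a shift or a turn outside -1 to 1 is refused whole. A call with a gripper value outside its range is refused whole. The fingers move at their own pace and stop on an object; "squeeze" is the grip in N (left out, the last holds). Time passes only in rows, so rows that repeat a pose let the fingers close, or fill a call up. It gives the time, the measured TCP pose, the force, the opening and the grip force at its end, in the units of the state.
- ctrl.sense(): the state, without advancing time (a new reading comes with each control period).
- cams.camera(name): name is "scene" or "side" or "wrist"; returns a dict with "img" (480x640x3 uint8, blue, green, red), "mtx" (3x3 intrinsics, pixels), "R" (3x3) and "t" (3): a world point X has camera coordinates R X + t; the wrist camera has in their place "hand_eye" (4x4, takes a point from camera to tool coordinates, whose origin is the TCP and whose axes are the flange's). Camera axes: x right, y down, z forward; pixel columns grow to the right and rows downward; lengths in m; the calibration is good to about 2 mm. A picture is of the moment at which its call begins: read the wrist's pose just before it. There is no depth.
- ctrl.sign_off(): hands the job in; it is judged then, once.
Trained networks look in a picture, given as the dict that the camera call returned (one of the last four; its "shot" number tells which), for a name from the list of things; names that differ only in an ending like _2 or _b are one class to them, and where a whole thing is asked for, a point or a joint stands for the part that bears it (a point fixed in the world has none). Each returns a list of dicts, best first, with "confidence" (0 to 1); they miss things now and then, are a little off and sometimes report something else, mostly with a low value. They report only what shows in the picture. A call takes as long as a camera call. They do not tell look-alikes from the thing itself.
- cut_out(picture, query): "region" (480x640 bool, what is visible of it) and "centre" ([column, row] in pixels, amid what is visible of it).
The state is a dict: "clock": time; "q": joint angles; "qd": joint speeds; "joint_efforts": joint torques, N m; "position": TCP position; "ee_rot": TCP orientation; "wrist_force": force on the tool from outside, world axes, zero at the start; "ft_torque": the same for the moment, N m; "opening": finger opening in m; "grasp_force": force on a finger pad.
Only numpy, scipy, OpenCV 4.12 (cv2) and the standard library are available. Lean on these libraries where they do the work, as an engineer would, in place of code of your own. Each camera call takes 0.05 s, during which the arm holds its last target. There are 200 camera calls.

## Working session

There is one attempt and no reset: what is moved stays moved. The work goes in short steps, Python scripts to look and compute and a tool call to move; the robot and the scene stay as the last step left them, time stands still between calls to the robot, and variables do not carry over. Pictures are saved under pics/ and viewed, at most 14 in all, crops included, and the job is handed in when it is done.

Besides the shell and the picture viewer there is one more tool, called after "Emit:" as name(argument=value, ...) on one line, values as JSON. drive_tool: Moves the arm, as the interface text tells. Shifts and turns lie within -1 to 1; 1 stands for 0.5 m of shift or pi rad of turn. Its arguments: {"type":"object","properties":{"moves":{"type":"array","items":{"type":"array"}},"squeeze":{"type":"number"}},"required":["moves"]}

```bash
mkdir -p pics
cat > h.py <<'E'
import numpy as np, cv2
from rig import ctrl, cams, cut_out
def ray(p,uv):
    d=np.linalg.inv(p["mtx"])@np.array([uv[0],uv[1],1.0])
    R=np.array(p["R"]);return -R.T@p["t"], R.T@d
def at(p,uv,z):
    c,d=ray(p,uv);return (c+d*(z-c[2])/d[2])
def proj(p,X):
    x=p["mtx"]@(np.array(p["R"])@np.array(X)+p["t"]);return x[:2]/x[2]
E
python3 - <<'E'
from h import *
for n in("scene","side"):
    p=cams.camera(n);cv2.imwrite(f"pics/{n}0.png",p["img"])
    print(n,(-np.array(p["R"]).T@p["t"]).round(3))
    for q in["jar","tub","dropper","timer","insert_wide","insert_medium","insert_narrow","insert_square","open_jar","glue_stick"]:
        for d in cut_out(p,q)[:3]:
            ys,xs=np.nonzero(d["region"]);z=.031 if "ins" in q else .04
            print(q,round(d["confidence"],2),np.round(d["centre"]),xs.min(),xs.max(),ys.min(),ys.max(),at(p,d["centre"],z).round(3)[:2])
s=ctrl.sense();print(s["ee_rot"],s["position"],s["clock"])
E
```

```text
scene [ 1.502 -0.065  0.677]
jar 0.75 [408. 200.] 393 423 181 225 [0.413 0.32 ]
tub 0.77 [318. 250.] 309 334 225 273 [0.589 0.089]
dropper 0.91 [291. 221.] 283 297 198 235 [0.477 0.046]
timer 0.97 [514. 224.] 494 527 209 242 [0.534 0.518]
timer 0.96 [462. 235.] 447 479 215 256 [0.564 0.392]
timer 0.72 [509. 257.] 490 527 236 281 [0.652 0.455]
insert_wide 0.88 [156. 225.] 130 183 211 242 [ 0.448 -0.236]
insert_wide 0.4 [463. 234.] 447 479 214 257 [0.547 0.402]
insert_medium 0.62 [204. 215.] 177 230 204 232 [ 0.418 -0.138]
insert_narrow 0.95 [168. 251.] 137 193 234 268 [ 0.55  -0.205]
insert_square 0.69 [211. 241.] 185 242 225 259 [ 0.521 -0.121]
open_jar 0.8 [387. 236.] 370 404 214 262 [0.552 0.235]
glue_stick 0.66 [346. 199.] 340 355 180 219 [0.394 0.182]
side [ 0.011 -0.891  0.916]
jar 0.66 [356. 294.] 329 388 274 316 [ 0.508 -0.122]
jar 0.64 [243. 200.] 230 255 181 219 [0.428 0.318]
tub 0.87 [338. 231.] 328 348 209 247 [0.581 0.087]
dropper 0.74 [359. 344.] 324 392 318 371 [ 0.441 -0.247]
dropper 0.64 [298. 258.] 291 305 242 273 [0.45  0.041]
timer 0.95 [258. 157.] 251 270 142 172 
[... 166 characters left out ...]
 [ 0.443 -0.24 ]
insert_wide 0.34 [300. 259.] 292 303 243 272 [0.458 0.047]
insert_medium 0.73 [325. 313.] 293 356 294 341 [ 0.426 -0.134]
insert_narrow 0.68 [393. 321.] 361 424 296 343 [ 0.54 -0.22]
insert_narrow 0.35 [359. 343.] 325 390 320 371 [ 0.445 -0.238]
insert_square 0.93 [357. 294.] 328 389 273 317 [ 0.515 -0.116]
open_jar 0.59 [302. 201.] 289 314 185 223 [0.561 0.242]
open_jar 0.57 [339. 231.] 327 348 209 247 [0.585 0.087]
glue_stick 0.87 [257. 231.] 247 261 214 248 [0.407 0.179]
[[-7.45914405e-06  1.00000000e+00 -6.93434149e-06]
 [ 1.00000000e+00  7.45904643e-06 -1.40770761e-05]
 [-1.40770244e-05 -6.93444649e-06 -1.00000000e+00]] [5.99997069e-01 1.77807879e-06 2.42293870e-01] 1.1
```

View pics/scene0.png

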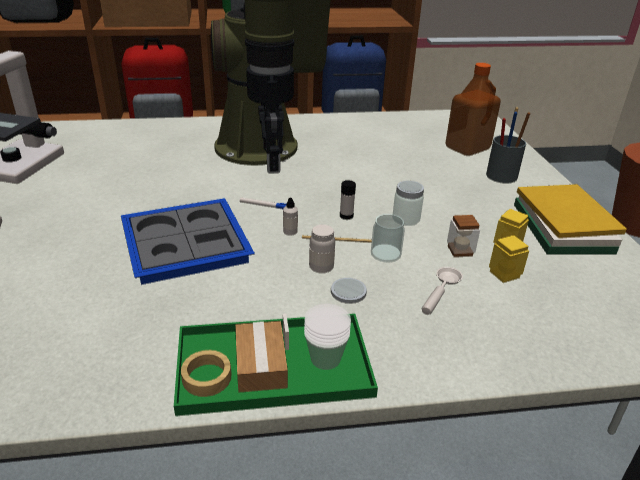

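View pics/side0.png

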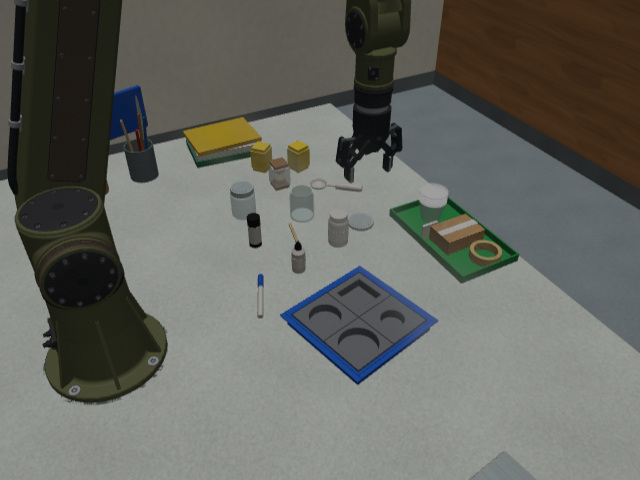

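The lidded jar is at scene pixel (408,200), the tub at (322,249), the dropper at (291,219), and the wooden timer at (462,235) with two yellow look-alikes to its right. The open jar is at (387,238) and the glue stick at (347,199). In the tray, the wells are wide (156,225), medium (204,215), narrow (168,251) and square (211,241). Next I'll fit the poses against both views.

```bash
cat > fit.py <<'E'
from h import *
from scipy.optimize import minimize
a=np.linspace(0,2*np.pi,32,endpoint=False)
def cyl(*rz): return [np.c_[r*np.cos(a),r*np.sin(a),0*a+z] for r,z in rz]
def sq(w,*z): return [np.array([[i*w/2,j*w/2,k] for i in(-1,1) for j in(-1,1)]) for k in z]
M={"jar":[cyl((.032,0),(.032,.062)),cyl((.03,.062),(.03,.084))],
"open_jar":[cyl((.032,0),(.032,.08))],"glue_stick":[cyl((.016,0),(.016,.086))],
"tub":[cyl((.025,0),(.025,.064)),cyl((.025,.064),(.021,.068)),cyl((.021,.068),(.021,.086))],
"dropper":[cyl((.016,0),(.016,.057)),cyl((.016,.057),(.0085,.062)),cyl((.0085,.062),(.003,.084))],
"timer":[sq(.042,0,.011),sq(.046,.011,.067),sq(.042,.067,.078)],
"tray":[sq(.212,0,.03)]}
def render(p,name,v,S=4):
    c,s=np.cos(v[2]),np.sin(v[2]);m=np.zeros((480*S,640*S),np.uint8)
    for part in M[name]:
        X=np.vstack(part)@np.array([[c,s,0],[-s,c,0],[0,0,1]])+[v[0],v[1],0]
        x=(np.array(p["R"])@X.T).T+p["t"];u=(p["mtx"]@x.T).T;u=u[:,:2]/u[:,2:]
        cv2.fillConvexPoly(m,cv2.convexHull(np.round((u+.5)*S*16-8).astype(np.int32)),255,shift=4)
    return cv2.resize(m,(640,480),interpolation=cv2.INTER_AREA)/255.
def fit(name,obs,v0):
    yaw=name in("timer","tray")
    def cost(w):
        v=[w[0],w[1],w[2]/10 if yaw else 0]; t=0
        for p,m in obs:
            r=render(p,name,v);t+=1-np.minimum(r,m).sum()/np.maximum(r,m).sum()
        return t
    best=None
    for y in (np.radians([0,20,40,60,-20]) if yaw else [0]):
        w0=np.array([v0[0],v0[1],y*10]);n=3 if yaw else 2
        sx=np.vstack([w0]+[w0+e for e in np.diag([.015,.015,1.5])])[:n+1,:n]
        f=minimize(lambda w:cost(np.r_[w,0][:3]),w0[:n],method="Nelder-Mead",options=dict(initial_simplex=sx,xatol=2e-4,fatol=1e-4,maxiter=120))
        if best is None or f.fun<best.fun: best=f
    w=best.x;return np.r_[w[:2],np.degrees(w[2]/10)%90 if yaw else 0],best.fun
def mask(p,name,g,z=.04):
    if name=="tray":
        h=cv2.cvtColor(p["img"],cv2.COLOR_BGR2HSV);b=cv2.inRange(h,(105,150,50),(130,255,255))
        n,l,st,_=cv2.connectedComponentsWithStats(b);uv=proj(p,[g[0],g[1],.02])
        k=[i for i in range(1,n) if st[i,0]<uv[0]<st[i,0]+st[i,2] and st[i,1]<uv[1]<st[i,1]+st[i,3] and st[i,2]<250]
        k=max(k,key=lambda i:st[i,4]);m=np.zeros((480,640),np.uint8)
        cv2.fillConvexPoly(m,cv2.convexHull(np.argwhere(l==k)[:,::-1].astype(np.int32)),1);return m*1.
    uv=proj(p,[g[0],g[1],z]);c=[d for d in cut_out(p,name) if np.hypot(*(np.array(d["centre"])-uv))<14]
    return c[0]["region"]*1. if c else None
E
cat > r1.py <<'E'
from fit import *
P=[cams.camera(n) for n in("scene","side")]
G={"jar":(.42,.318),"tub":(.585,.088),"dropper":(.463,.044),"timer":(.555,.397),"open_jar":(.556,.238),"glue_stick":(.4,.18),"tray":(.483,-.178)}
for n,g in G.items():
    o=[(p,m) for p in P if (m:=mask(p,n,g)) is not None]
    for sub in [o]+[[x] for x in o]*(len(o)>1):
        v,c=fit(n,sub,g);print(n,len(o),v.round(4),round(c,3))
E
python3 r1.py
```

```text
jar 2 [0.4246 0.316  0.    ] 0.2
jar 2 [0.4249 0.3156 0.    ] 0.11
jar 2 [0.4252 0.3173 0.    ] 0.088
tub 2 [0.5882 0.0953 0.    ] 0.115
tub 2 [0.5875 0.0954 0.    ] 0.042
tub 2 [0.5884 0.0955 0.    ] 0.072
dropper 2 [0.4525 0.0468 0.    ] 0.204
dropper 2 [0.4542 0.0465 0.    ] 0.091
dropper 2 [0.4531 0.0494 0.    ] 0.085
timer 2 [ 0.5646  0.3939 88.9056] 0.168
timer 2 [0.5664 0.3933 0.4713] 0.045
timer 2 [ 0.565   0.3952 86.1285] 0.11
open_jar 2 [0.557  0.2356 0.    ] 0.154
open_jar 2 [0.56   0.2346 0.    ] 0.06
open_jar 2 [0.5566 0.2363 0.    ] 0.085
glue_stick 2 [0.4002 0.1818 0.    ] 0.192
glue_stick 2 [0.4011 0.1816 0.    ] 0.094
glue_stick 2 [0.4009 0.1836 0.    ] 0.095
tray 2 [ 0.4796 -0.1718 14.2216] 0.205
tray 2 [ 0.4795 -0.1823 15.9315] 0.091
tray 2 [ 0.4815 -0.1684 13.3665] 0.094
```

```bash
cat > r2.py <<'E'
from fit import *
M["tray"]=[sq(.197,.03,.031)]
P=[cams.camera(n) for n in("scene","side")];o=[];g=(.48,-.175)
for p in P:
    b=mask(p,"tray",g);h=cv2.cvtColor(p["img"],cv2.COLOR_BGR2HSV)
    grey=((h[...,1]<90)*b).astype(np.uint8);grey=cv2.morphologyEx(grey,cv2.MORPH_CLOSE,np.ones((5,5)))
    n,l,st,_=cv2.connectedComponentsWithStats(grey);k=1+st[1:,4].argmax()
    m=np.zeros((480,640),np.uint8);cv2.fillConvexPoly(m,cv2.convexHull(np.argwhere(l==k)[:,::-1].astype(np.int32)),1);o.append((p,m*1.))
vis=[]
for s in [o,o[:1],o[1:]]:
    v,c=fit("tray",s,g);print(v.round(4),round(c,3))
    if s is o:
        V=v;t=np.radians(v[2])
        for a_ in(-1,1):
            for b_ in(-1,1):print((v[0]+.0495*(a_*np.cos(t)-b_*np.sin(t))).round(4),(v[1]+.0495*(a_*np.sin(t)+b_*np.cos(t))).round(4))
for p,m in o:
    im=p["img"].copy()
    r=(render(p,"tray",[V[0],V[1],np.radians(V[2])])>.5).astype(np.uint8)
    uv=proj(p,[V[0],V[1],.03]).astype(int);big=cv2.resize(im[uv[1]-60:uv[1]+60,uv[0]-75:uv[0]+75],None,fx=4,fy=4)
    rr=cv2.resize(r[uv[1]-60:uv[1]+60,uv[0]-75:uv[0]+75],None,fx=4,fy=4)
    cs,_=cv2.findContours(rr,0,2);cv2.drawContours(big,cs,-1,(0,0,255),1)
    for a_ in(-1,1):
        for b_ in(-1,1):
            q=proj(p,[V[0]+.0495*(a_*np.cos(t)-b_*np.sin(t)),V[1]+.0495*(a_*np.sin(t)+b_*np.cos(t)),.031])
            cv2.circle(big,tuple(int(x) for x in (q-uv+[75,60])*4),3,(0,255,255),-1)
    vis.append(big)
cv2.imwrite("pics/tray.png",cv2.resize(np.hstack(vis),None,fx=.66,fy=.66))
E
python3 r2.py
```

```text
[ 0.4819 -0.1772 13.6225] 0.111
0.4454 -0.237
0.4221 -0.1407
0.5416 -0.2136
0.5183 -0.1174
[ 0.4826 -0.1771 13.8332] 0.049
[ 0.4811 -0.1763 13.4162] 0.057
```

View pics/tray.png

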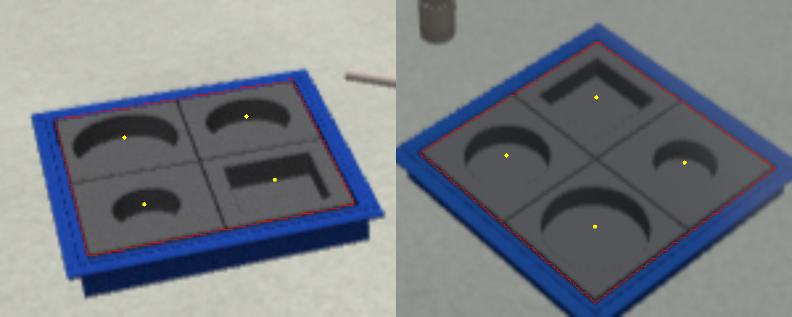

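The four fitted well centres sit on the wells in both views: wide (.445,-.237), medium (.422,-.141), narrow (.5415,-.2135), square (.518,-.117), with the tray turned 13.6°. I'll start with the jar.

Emit:
drive_tool(moves=[[[0,0,0],[-0.07,0.126,0],-1],[[0,0,0],[-0.14,0.252,0],-1],[[0,0,0],[-0.21,0.378,0],-1],[[0,0,0],[-0.28,0.504,0],-1],[[0,0,0],[-0.351,0.632,0],-1]], squeeze=40)

```text
clock: 2.32
position: [0.4977, 0.1834, 0.2424]
ee_rot: [[0.001, 1.0, 0.0], [1.0, -0.001, 0.0], [0.0, 0.0, -1.0]]
wrist_force: [1.0, 1.2, -0.3]
opening: 0.0857
grasp_force: 0.0
```

Emit:
drive_tool(moves=[[[0,0,0],[-0.149,0.268,0],-1],[[0,0,0],[-0.149,0.268,0],-1],[[0,0,0],[-0.149,0.268,0],-1],[[0,0,0],[-0.149,0.268,0],-1],[[0,0,0],[-0.149,0.268,0],-1]])

```text
clock: 2.73
position: [0.4218, 0.3203, 0.2425]
ee_rot: [[-0.006, 1.0, -0.001], [1.0, 0.006, 0.002], [0.002, -0.001, -1.0]]
wrist_force: [0.2, -0.3, -1.1]
opening: 0.0855
grasp_force: 0.0
```

Emit:
drive_tool(moves=[[[0,0,0],[0,0,0],-1],[[0,0,0],[0,0,0],-1],[[0,0,0],[0,0,-0.06],-1],[[0,0,0],[0,0,-0.12],-1],[[0,0,0],[0,0,-0.18],-1]])

```text
clock: 3.15
position: [0.4257, 0.315, 0.1519]
ee_rot: [[0.002, 1.0, 0.002], [1.0, -0.002, 0.001], [0.001, 0.002, -1.0]]
wrist_force: [0.2, -0.4, -0.6]
opening: 0.0851
grasp_force: 0.0
```

Emit:
drive_tool(moves=[[[0,0,0],[0,0,-0.06],-1],[[0,0,0],[0,0,-0.12],-1],[[0,0,0],[0,0,-0.18],-1],[[0,0,0],[0,0,-0.224],-1],[[0,0,0],[0,0,-0.224],-1]])

```text
clock: 3.57
position: [0.4222, 0.3124, 0.036]
ee_rot: [[0.003, 1.0, -0.006], [1.0, -0.003, -0.005], [-0.005, -0.006, -1.0]]
wrist_force: [-1.1, -0.8, -0.3]
opening: 0.0854
grasp_force: 0.0
```

Emit:
drive_tool(moves=[[[0,0,0],[0,0,0],0],[[0,0,0],[0,0,0],0.5],[[0,0,0],[0,0,0],1],[[0,0,0],[0,0,0],1],[[0,0,0],[0,0,0],1]], squeeze=40)

```text
clock: 3.98
position: [0.4257, 0.3167, 0.042]
ee_rot: [[0.0, 1.0, 0.003], [1.0, -0.0, 0.001], [0.001, 0.003, -1.0]]
wrist_force: [0.1, -1.4, 5.6]
opening: 0.0626
grasp_force: 45.2
```

Emit:
drive_tool(moves=[[[0,0,0],[0,0,0],1],[[0,0,0],[0,0,0],1],[[0,0,0],[0,0,0],1],[[0,0,0],[0,0,0],1],[[0,0,0],[0,0,0],1]])

```text
clock: 4.4
position: [0.4257, 0.3167, 0.042]
ee_rot: [[0.0, 1.0, 0.003], [1.0, -0.0, 0.001], [0.001, 0.003, -1.0]]
wrist_force: [-0.9, -1.9, 6.9]
opening: 0.0623
grasp_force: 45.4
```

Emit:
drive_tool(moves=[[[0,0,0],[0,0,0.04],1],[[0,0,0],[0,0,0.1],1],[[0,0,0],[0,0,0.16],1],[[0,0,0],[0,0,0.22],1],[[0,0,0],[0,0,0.28],1]])

```text
clock: 4.82
position: [0.4239, 0.3159, 0.1818]
ee_rot: [[-0.0, 1.0, -0.0], [1.0, 0.0, -0.0], [-0.0, -0.0, -1.0]]
wrist_force: [1.0, 0.4, -2.8]
opening: 0.0625
grasp_force: 45.9
```

Emit:
drive_tool(moves=[[[0,0,0],[0,-0.04,0],1],[[0,0,0],[0.01,-0.1,0],1],[[0,0,0],[0.02,-0.17,0],1],[[0,0,0],[0.03,-0.24,0],1],[[0,0,0],[0.04,-0.31,0],1]])

```text
clock: 5.23
position: [0.4441, 0.1599, 0.1806]
ee_rot: [[-0.001, 1.0, 0.0], [1.0, 0.001, 0.0], [0.0, 0.0, -1.0]]
wrist_force: [0.7, -0.4, -2.5]
opening: 0.0623
grasp_force: 45.9
```

Emit:
drive_tool(moves=[[[0,0,0],[0,-0.07,0],1],[[0,0,0],[0,-0.14,0],1],[[0,0,0],[0,-0.21,0],1],[[0,0,0],[0,-0.28,0],1],[[0,0,0],[0,-0.35,0],1]])

```text
clock: 5.65
position: [0.4439, -0.0154, 0.1806]
ee_rot: [[-0.0, 1.0, 0.001], [1.0, 0.0, 0.0], [0.0, 0.001, -1.0]]
wrist_force: [1.1, 0.7, -3.5]
opening: 0.0625
grasp_force: 45.9
```

Emit:
drive_tool(moves=[[[0,0,0],[0,-0.07,0],1],[[0,0,0],[0,-0.14,0],1],[[0,0,0],[0,-0.21,0],1],[[0,0,0],[0,-0.28,0],1],[[0,0,0],[0,-0.34,0],1]])

```text
clock: 6.07
position: [0.444, -0.186, 0.1806]
ee_rot: [[0.001, 1.0, 0.001], [1.0, -0.001, -0.001], [-0.001, 0.001, -1.0]]
wrist_force: [-0.3, 0.3, -3.3]
opening: 0.0626
grasp_force: 45.9
```

Emit:
drive_tool(moves=[[[0,0,0],[0,-0.06,0],1],[[0,0,0],[0,-0.106,0],1],[[0,0,0],[0,-0.106,0],1],[[0,0,0],[0,-0.106,-0.05],1],[[0,0,0],[0,-0.106,-0.11],1]])

```text
clock: 6.48
position: [0.4464, -0.2382, 0.127]
ee_rot: [[0.001, 1.0, 0.005], [1.0, -0.001, -0.002], [-0.002, 0.005, -1.0]]
wrist_force: [0.3, 0.3, -3.3]
opening: 0.0627
grasp_force: 46.0
```

Emit:
drive_tool(moves=[[[0,0,0],[0,0,-0.04],1],[[0,0,0],[0,0,-0.075],1],[[0,0,0],[0,0,-0.11],1],[[0,0,0],[0,0,-0.135],1],[[0,0,0],[0,0,-0.146],1]])

```text
clock: 6.9
position: [0.443, -0.2356, 0.0508]
ee_rot: [[-0.0, 1.0, -0.003], [1.0, 0.0, 0.002], [0.002, -0.003, -1.0]]
wrist_force: [-15.4, 8.3, 62.2]
opening: 0.063
grasp_force: 53.8
```

Emit:
drive_tool(moves=[[[0,0,0],[0,0,0],1],[[0,0,0],[0,0,0],1],[[0,0,0],[0,0,0],1],[[0,0,0],[0,0,0],1],[[0,0,0],[0,0,0],1]])

```text
clock: 7.32
position: [0.4447, -0.237, 0.0527]
ee_rot: [[-0.0, 1.0, 0.001], [1.0, 0.0, -0.0], [-0.0, 0.001, -1.0]]
wrist_force: [-0.4, -0.7, -3.3]
opening: 0.0623
grasp_force: 45.9
```

Emit:
drive_tool(moves=[[[0,0,0],[0,0,-0.003],1],[[0,0,0],[0,0,-0.003],1],[[0,0,0],[0,0,-0.003],0.2],[[0,0,0],[0,0,-0.003],-0.5],[[0,0,0],[0,0,-0.003],-1]])

```text
clock: 7.73
position: [0.4445, -0.237, 0.051]
ee_rot: [[-0.0, 1.0, 0.0], [1.0, 0.0, -0.0], [-0.0, 0.0, -1.0]]
wrist_force: [0.1, -0.0, 0.8]
opening: 0.0745
grasp_force: 0.0
```

Emit:
drive_tool(moves=[[[0,0,0],[0,0,0],-1],[[0,0,0],[0,0,0],-1],[[0,0,0],[0,0,0.04],-1],[[0,0,0],[0,0,0.1],-1],[[0,0,0],[0,0,0.18],-1]])

```text
clock: 8.15
position: [0.4422, -0.2358, 0.1395]
ee_rot: [[0.0, 1.0, -0.005], [1.0, -0.0, 0.003], [0.003, -0.005, -1.0]]
wrist_force: [1.0, -1.3, -0.2]
opening: 0.0852
grasp_force: 0.0
```

Emit:
drive_tool(moves=[[[0,0,0],[0.04,0.07,0.03],-1],[[0,0,0],[0.08,0.14,0.06],-1],[[0,0,0],[0.12,0.21,0.06],-1],[[0,0,0],[0.16,0.28,0.06],-1],[[0,0,0],[0.2,0.34,0.06],-1]])

```text
clock: 8.57
position: [0.5454, -0.0647, 0.1716]
ee_rot: [[-0.0, 1.0, 0.002], [1.0, 0.0, 0.0], [0.0, 0.002, -1.0]]
wrist_force: [1.2, -1.0, 0.0]
opening: 0.0853
grasp_force: 0.0
```

Run:
```python
from h import *
for n in("side",):
    p=cams.camera(n);cv2.imwrite(f"pics/a_{n}.png",cv2.resize(p["img"][130:400,200:460],None,fx=2,fy=2))
```

```text
(no output)
```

View pics/a_side.png

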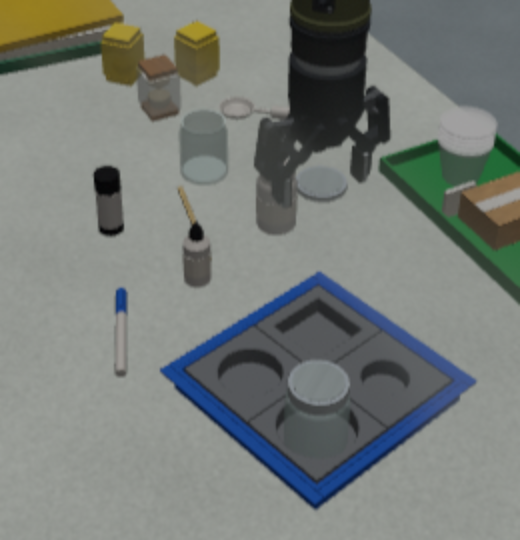

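The jar stands fully down in the wide well, at crop pixel (318,410). The tub is next.

Emit:
drive_tool(moves=[[[0,0,0],[0.02,0.07,0],-1],[[0,0,0],[0.04,0.14,0],-1],[[0,0,0],[0.06,0.21,0],-1],[[0,0,0],[0.08,0.28,0],-1],[[0,0,0],[0.087,0.324,0],-1]])

```text
clock: 9.03
position: [0.5888, 0.0981, 0.1708]
ee_rot: [[-0.002, 1.0, 0.001], [1.0, 0.002, 0.001], [0.001, 0.001, -1.0]]
wrist_force: [-0.3, 0.2, -0.2]
opening: 0.0859
grasp_force: 0.0
```

Emit:
drive_tool(moves=[[[0,0,0],[0,0,0],-1],[[0,0,0],[0,0,-0.03],-1],[[0,0,0],[0,0,-0.06],-1],[[0,0,0],[0,0,-0.1],-1],[[0,0,0],[0,0,-0.14],-1]])

```text
clock: 9.45
position: [0.5879, 0.0944, 0.1004]
ee_rot: [[0.0, 1.0, 0.001], [1.0, -0.0, -0.0], [-0.0, 0.001, -1.0]]
wrist_force: [0.8, -0.2, 1.2]
opening: 0.0852
grasp_force: 0.0
```

Emit:
drive_tool(moves=[[[0,0,0],[0,0,-0.04],-1],[[0,0,0],[0,0,-0.08],-1],[[0,0,0],[0,0,-0.11],-1],[[0,0,0],[0,0,-0.117],-1],[[0,0,0],[0,0,-0.117],-1]])

```text
clock: 9.87
position: [0.5865, 0.0942, 0.0411]
ee_rot: [[0.001, 1.0, -0.003], [1.0, -0.001, -0.001], [-0.001, -0.003, -1.0]]
wrist_force: [-0.0, -0.1, 0.5]
opening: 0.0853
grasp_force: 0.0
```

Emit:
drive_tool(moves=[[[0,0,0],[0,0,0],0],[[0,0,0],[0,0,0],0.5],[[0,0,0],[0,0,0],1],[[0,0,0],[0,0,0],1],[[0,0,0],[0,0,0],1]], squeeze=30)

```text
clock: 10.28
position: [0.5885, 0.0952, 0.0438]
ee_rot: [[-0.0, 1.0, 0.002], [1.0, 0.0, 0.0], [0.0, 0.002, -1.0]]
wrist_force: [-2.8, -1.5, 6.1]
opening: 0.049
grasp_force: 30.8
```

Emit:
drive_tool(moves=[[[0,0,0],[0,0,0],1],[[0,0,0],[0,0,0],1],[[0,0,0],[0,0,0],1],[[0,0,0],[0,0,0],1],[[0,0,0],[0,0,0],1]])

```text
clock: 10.7
position: [0.5885, 0.0952, 0.0438]
ee_rot: [[-0.0, 1.0, 0.002], [1.0, 0.0, 0.0], [0.0, 0.002, -1.0]]
wrist_force: [-2.1, -0.4, 5.1]
opening: 0.0489
grasp_force: 30.8
```

Emit:
drive_tool(moves=[[[0,0,0],[0,0,0.04],1],[[0,0,0],[0,0,0.1],1],[[0,0,0],[0,0,0.16],1],[[0,0,0],[0,0,0.22],1],[[0,0,0],[0,0,0.28],1]])

```text
clock: 11.12
position: [0.5877, 0.0951, 0.1842]
ee_rot: [[-0.0, 1.0, 0.0], [1.0, 0.0, 0.0], [0.0, 0.0, -1.0]]
wrist_force: [1.4, 0.4, -1.4]
opening: 0.0495
grasp_force: 31.9
```

Emit:
drive_tool(moves=[[[0,0,0],[-0.03,-0.043,0],1],[[0,0,0],[-0.06,-0.085,0],1],[[0,0,0],[-0.1,-0.142,0],1],[[0,0,0],[-0.14,-0.199,0],1],[[0,0,0],[-0.18,-0.256,0],1]])

```text
clock: 11.53
position: [0.4969, -0.0337, 0.1828]
ee_rot: [[-0.001, 1.0, 0.001], [1.0, 0.001, -0.0], [-0.0, 0.001, -1.0]]
wrist_force: [0.2, -0.3, -2.0]
opening: 0.049
grasp_force: 31.9
```

Emit:
drive_tool(moves=[[[0,0,0],[-0.04,-0.056,0],1],[[0,0,0],[-0.08,-0.112,0],1],[[0,0,0],[-0.12,-0.168,0],1],[[0,0,0],[-0.152,-0.216,0],1],[[0,0,0],[-0.152,-0.216,0],1]])

```text
clock: 11.95
position: [0.419, -0.144, 0.1828]
ee_rot: [[0.004, 1.0, -0.001], [1.0, -0.004, -0.002], [-0.002, -0.001, -1.0]]
wrist_force: [-0.1, -0.6, -2.6]
opening: 0.0491
grasp_force: 31.9
```

Emit:
drive_tool(moves=[[[0,0,0],[0,0,-0.02],1],[[0,0,0],[0,0,-0.06],1],[[0,0,0],[0,0,-0.1],1],[[0,0,0],[0,0,-0.14],1],[[0,0,0],[0,0,-0.17],1]])

```text
clock: 12.37
position: [0.4218, -0.1397, 0.0955]
ee_rot: [[-0.001, 1.0, -0.0], [1.0, 0.001, 0.001], [0.001, -0.0, -1.0]]
wrist_force: [-0.4, -0.6, -1.3]
opening: 0.0493
grasp_force: 31.9
```

Emit:
drive_tool(moves=[[[0,0,0],[0,0,-0.02],1],[[0,0,0],[0,0,-0.04],1],[[0,0,0],[0,0,-0.06],1],[[0,0,0],[0,0,-0.075],1],[[0,0,0],[0,0,-0.084],1]])

```text
clock: 12.78
position: [0.4218, -0.1406, 0.0545]
ee_rot: [[-0.0, 1.0, -0.0], [1.0, 0.0, 0.0], [0.0, -0.0, -1.0]]
wrist_force: [-0.3, 1.1, -1.2]
opening: 0.0494
grasp_force: 31.9
```

Emit:
drive_tool(moves=[[[0,0,0],[0,0,0],1],[[0,0,0],[0,0,0],1],[[0,0,0],[0,0,0],1],[[0,0,0],[0,0,0],1],[[0,0,0],[0,0,0],1]])

```text
clock: 13.2
position: [0.4223, -0.1411, 0.0558]
ee_rot: [[0.0, 1.0, 0.001], [1.0, -0.0, -0.0], [-0.0, 0.001, -1.0]]
wrist_force: [-0.1, 0.7, -1.5]
opening: 0.0494
grasp_force: 31.9
```

Emit:
drive_tool(moves=[[[0,0,0],[0,0,-0.003],1],[[0,0,0],[0,0,-0.005],1],[[0,0,0],[0,0,-0.005],0.4],[[0,0,0],[0,0,-0.005],-0.2],[[0,0,0],[0,0,-0.005],-0.6]])

```text
clock: 13.62
position: [0.4219, -0.1409, 0.0529]
ee_rot: [[0.0, 1.0, 0.0], [1.0, -0.0, -0.0], [-0.0, 0.0, -1.0]]
wrist_force: [0.9, -0.1, -0.3]
opening: 0.062
grasp_force: 0.0
```

Emit:
drive_tool(moves=[[[0,0,0],[0,0,0],-0.8],[[0,0,0],[0,0,0.03],-0.8],[[0,0,0],[0,0,0.08],-0.8],[[0,0,0],[0,0,0.14],-0.8],[[0,0,0],[0,0,0.2],-0.8]])

```text
clock: 14.03
position: [0.4211, -0.1406, 0.1536]
ee_rot: [[-0.0, 1.0, -0.001], [1.0, 0.0, 0.001], [0.001, -0.001, -1.0]]
wrist_force: [1.2, -0.9, -0.3]
opening: 0.0768
grasp_force: 0.0
```

Emit:
drive_tool(moves=[[[0,0,0],[0.012,0.075,0],-0.8],[[0,0,0],[0.024,0.15,0],-0.8],[[0,0,0],[0.036,0.225,0],-0.8],[[0,0,0],[0.05,0.3,0],-0.8],[[0,0,0],[0.062,0.37,0],-0.8]])

```text
clock: 14.45
position: [0.453, 0.046, 0.1532]
ee_rot: [[0.0, 1.0, 0.001], [1.0, -0.0, 0.0], [0.0, 0.001, -1.0]]
wrist_force: [0.8, -0.4, -0.2]
opening: 0.0769
grasp_force: 0.0
```

Emit:
drive_tool(moves=[[[0,0,0],[0,0.006,0],-0.8],[[0,0,0],[0,0.006,0],-0.8],[[0,0,0],[0,0.006,-0.03],-0.8],[[0,0,0],[0,0.006,-0.06],-0.8],[[0,0,0],[0,0.006,-0.09],-0.8]])

```text
clock: 14.87
position: [0.4528, 0.0458, 0.1074]
ee_rot: [[0.001, 1.0, 0.001], [1.0, -0.001, -0.001], [-0.001, 0.001, -1.0]]
wrist_force: [0.2, -2.1, -1.0]
opening: 0.0764
grasp_force: 0.0
```

Run:
```python
from h import *
s=ctrl.sense();print(s["position"],s["clock"])
v=[]
for n,c in(("scene",(270,220)),("side",(320,290))):
    p=cams.camera(n);v.append(cv2.resize(p["img"][c[1]-70:c[1]+70,c[0]-90:c[0]+90],None,fx=2.2,fy=2.2))
cv2.imwrite(f"pics/b.png",np.hstack(v))
```

```text
[0.45281234 0.04583296 0.10744822] 14.8667
```

View pics/b.png

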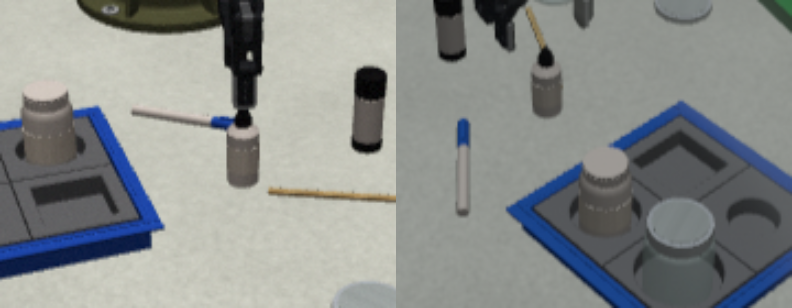

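The tub is down in the medium well, with the gripper centred over the dropper. I'll grip it now.

Emit:
drive_tool(moves=[[[0,0,0],[0,0.002,-0.04],-0.8],[[0,0,0],[0,0.002,-0.08],-0.8],[[0,0,0],[0,0.002,-0.12],-0.8],[[0,0,0],[0,0.002,-0.138],-0.8],[[0,0,0],[0,0.002,-0.138],-0.8]])

```text
clock: 15.38
position: [0.4513, 0.0472, 0.0376]
ee_rot: [[0.001, 1.0, -0.003], [1.0, -0.001, -0.001], [-0.001, -0.003, -1.0]]
wrist_force: [0.2, 0.2, 0.3]
opening: 0.0769
grasp_force: 0.0
```

Emit:
drive_tool(moves=[[[0,0,0],[0,0,0],0],[[0,0,0],[0,0,0],0.4],[[0,0,0],[0,0,0],0.7],[[0,0,0],[0,0,0],1],[[0,0,0],[0,0,0],1]], squeeze=25)

```text
clock: 15.8
position: [0.4538, 0.0482, 0.0399]
ee_rot: [[-0.0, 1.0, 0.002], [1.0, 0.0, 0.0], [0.0, 0.002, -1.0]]
wrist_force: [-0.8, -0.2, 5.6]
opening: 0.0312
grasp_force: 27.0
```

Emit:
drive_tool(moves=[[[0,0,0],[0,0,0],1],[[0,0,0],[0,0,0],1],[[0,0,0],[0,0,0],1],[[0,0,0],[0,0,0],1],[[0,0,0],[0,0,0],1]])

```text
clock: 16.22
position: [0.4538, 0.0482, 0.0399]
ee_rot: [[-0.0, 1.0, 0.002], [1.0, 0.0, -0.0], [-0.0, 0.002, -1.0]]
wrist_force: [-0.5, 0.1, 6.1]
opening: 0.0309
grasp_force: 27.0
```

Emit:
drive_tool(moves=[[[0,0,0],[0,0,0.04],1],[[0,0,0],[0,0,0.1],1],[[0,0,0],[0,0,0.16],1],[[0,0,0],[0,0,0.22],1],[[0,0,0],[0,0,0.28],1]])

```text
clock: 16.63
position: [0.4525, 0.0482, 0.1805]
ee_rot: [[-0.0, 1.0, 0.0], [1.0, 0.0, 0.0], [0.0, 0.0, -1.0]]
wrist_force: [1.4, 0.5, -0.6]
opening: 0.0313
grasp_force: 26.5
```

Emit:
drive_tool(moves=[[[0,0,0],[0.017,-0.05,0],1],[[0,0,0],[0.04,-0.118,0],1],[[0,0,0],[0.063,-0.186,0],1],[[0,0,0],[0.086,-0.254,0],1],[[0,0,0],[0.109,-0.322,0],1]])

```text
clock: 17.05
position: [0.5077, -0.1143, 0.1793]
ee_rot: [[-0.001, 1.0, 0.001], [1.0, 0.001, -0.0], [-0.0, 0.001, -1.0]]
wrist_force: [0.6, 0.7, -0.3]
opening: 0.0312
grasp_force: 26.6
```

Emit:
drive_tool(moves=[[[0,0,0],[0.023,-0.068,0],1],[[0,0,0],[0.046,-0.136,0],1],[[0,0,0],[0.068,-0.201,0],1],[[0,0,0],[0.068,-0.201,0],1],[[0,0,0],[0.068,-0.201,0],1]])

```text
clock: 17.47
position: [0.5414, -0.2148, 0.1785]
ee_rot: [[0.003, 1.0, -0.0], [1.0, -0.003, 0.0], [0.0, -0.0, -1.0]]
wrist_force: [-0.1, 1.4, -1.6]
opening: 0.0308
grasp_force: 26.6
```

Emit:
drive_tool(moves=[[[0,0,0],[0,0,-0.02],1],[[0,0,0],[0,0,-0.06],1],[[0,0,0],[0,0,-0.1],1],[[0,0,0],[0,0,-0.14],1],[[0,0,0],[0,0,-0.17],1]])

```text
clock: 17.88
position: [0.5399, -0.2112, 0.0917]
ee_rot: [[-0.002, 1.0, -0.002], [1.0, 0.002, 0.001], [0.001, -0.002, -1.0]]
wrist_force: [-0.9, -0.2, -1.6]
opening: 0.0311
grasp_force: 26.6
```

Emit:
drive_tool(moves=[[[0,0,0],[0,0,-0.02],1],[[0,0,0],[0,0,-0.04],1],[[0,0,0],[0,0,-0.06],1],[[0,0,0],[0,0,-0.078],1],[[0,0,0],[0,0,-0.088],1]])

```text
clock: 18.3
position: [0.541, -0.213, 0.0489]
ee_rot: [[-0.0, 1.0, -0.001], [1.0, 0.0, 0.0], [0.0, -0.001, -1.0]]
wrist_force: [-2.8, 1.3, 12.4]
opening: 0.0312
grasp_force: 27.8
```

Emit:
drive_tool(moves=[[[0,0,0],[0,0,0],1],[[0,0,0],[0,0,0],1],[[0,0,0],[0,0,0],1],[[0,0,0],[0,0,0],1],[[0,0,0],[0,0,0],1]])

```text
clock: 18.72
position: [0.5416, -0.2135, 0.0501]
ee_rot: [[0.0, 1.0, 0.001], [1.0, -0.0, -0.0], [-0.0, 0.001, -1.0]]
wrist_force: [0.2, 0.1, -0.6]
opening: 0.0314
grasp_force: 24.8
```

Emit:
drive_tool(moves=[[[0,0,0],[0,0,-0.002],1],[[0,0,0],[0,0,-0.002],0.8],[[0,0,0],[0,0,-0.002],0.4],[[0,0,0],[0,0,-0.002],0],[[0,0,0],[0,0,-0.002],-0.3]])

```text
clock: 19.13
position: [0.5414, -0.2134, 0.0489]
ee_rot: [[-0.0, 1.0, 0.0], [1.0, 0.0, -0.0], [-0.0, 0.0, -1.0]]
wrist_force: [0.5, 0.5, 0.7]
opening: 0.0536
grasp_force: 0.0
```

Emit:
drive_tool(moves=[[[0,0,0],[0,0,0],-0.3],[[0,0,0],[0,0,0.03],-0.3],[[0,0,0],[0,0,0.08],-0.3],[[0,0,0],[0,0,0.16],-0.3],[[0,0,0],[0,0,0.23],-0.3]])

```text
clock: 19.55
position: [0.5407, -0.2131, 0.1649]
ee_rot: [[-0.0, 1.0, -0.001], [1.0, 0.0, 0.001], [0.001, -0.001, -1.0]]
wrist_force: [1.7, -0.8, -0.9]
opening: 0.0555
grasp_force: 0.0
```

Emit:
drive_tool(moves=[[[0,0,0],[0,0.08,0.03],-1],[[0,0,0],[0,0.16,0.03],-1],[[0,0,0],[0,0.24,0.03],-1],[[0,0,0],[0,0.32,0.03],-1],[[0,0,0],[0,0.4,0.03],-1]])

```text
clock: 19.97
position: [0.5412, -0.0118, 0.1793]
ee_rot: [[0.001, 1.0, 0.001], [1.0, -0.001, 0.0], [0.0, 0.001, -1.0]]
wrist_force: [-0.1, 1.2, 0.3]
opening: 0.0854
grasp_force: 0.0
```

Emit:
drive_tool(moves=[[[0,0,0],[0.01,0.08,0],-1],[[0,0,0],[0.02,0.16,0],-1],[[0,0,0],[0.03,0.24,0],-1],[[0,0,0],[0.04,0.32,0],-1],[[0,0,0],[0.047,0.4,0],-1]])

```text
clock: 20.38
position: [0.5649, 0.1887, 0.179]
ee_rot: [[-0.0, 1.0, 0.001], [1.0, 0.0, 0.0], [0.0, 0.001, -1.0]]
wrist_force: [1.5, -0.5, -0.5]
opening: 0.0854
grasp_force: 0.0
```

Run:
```python
from fit import *
s=ctrl.sense();print(s["position"],s["clock"],s["q"])
P=[cams.camera(n) for n in("scene","side")]
M["timer"]=[sq(.0455,0,.078)]
g=(.5646,.394)
for q in ("timer",):
    o=[(p,m) for p in P if (m:=mask(p,q,g)) is not None]
    for sub in [o]+[[x] for x in o]: print(fit(q,sub,g))
v=[]
for p,c in zip(P,((170,230),(358,310))):
    v.append(cv2.resize(p["img"][c[1]-70:c[1]+70,c[0]-90:c[0]+90],None,fx=2.2,fy=2.2))
v.append(cv2.resize(P[0]["img"][165:305,390:570],None,fx=2.2,fy=2.2));v.append(cv2.resize(P[1]["img"][100:240,200:380],None,fx=2.2,fy=2.2))
cv2.imwrite(f"pics/c.png",cv2.resize(np.vstack([np.hstack(v[:2]),np.hstack(v[2:])]),(774,600)))
```

```text
[0.56492754 0.1887121  0.17903252] 20.3833 [ 1.84749567e+01  1.92450241e+01 -9.31331229e+00  6.14024265e+01
 -6.02711997e-03  1.08471226e+02]
(array([ 0.56524257,  0.39445875, 84.53154072]), np.float64(0.22355846535198365))
(array([ 0.56532898,  0.39415758, 84.27101698]), np.float64(0.11234142851667794))
(array([ 0.56447766,  0.39352417, 86.02841659]), np.float64(0.11041570313954685))
```

View pics/c.png

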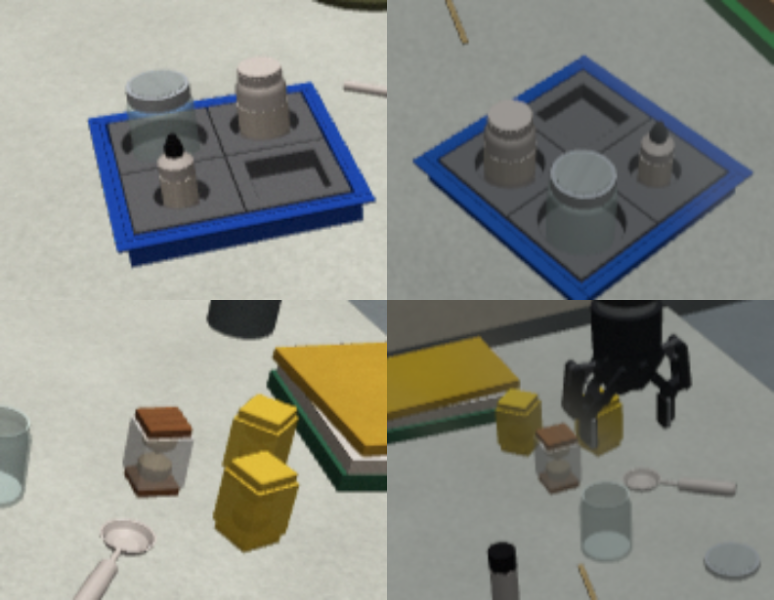

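Jar, tub and dropper are all down in their wells. The wooden timer stands at (.565,.394), turned about -2.5°. I'll approach it with a narrower opening, because the yellow look-alikes are close.

Emit:
drive_tool(moves=[[[0,0,-0.014],[0,0.08,0],-0.5],[[0,0,-0.014],[0,0.16,0],-0.5],[[0,0,-0.014],[0,0.24,0],-0.5],[[0,0,-0.014],[0,0.32,0],-0.5],[[0,0,-0.014],[0,0.39,0],-0.5]])

```text
clock: 21.0
position: [0.5652, 0.382, 0.179]
ee_rot: [[0.046, 0.999, 0.0], [0.999, -0.046, 0.0], [0.0, 0.0, -1.0]]
wrist_force: [0.8, -0.5, -0.6]
opening: 0.0636
grasp_force: 0.0
```

Emit:
drive_tool(moves=[[[0,0,0],[0,0.025,0],-0.5],[[0,0,0],[0,0.025,0],-0.5],[[0,0,0],[0,0.025,-0.03],-0.5],[[0,0,0],[0,0.025,-0.08],-0.5],[[0,0,0],[0,0.025,-0.13],-0.5]])

```text
clock: 21.42
position: [0.5662, 0.3919, 0.1143]
ee_rot: [[0.046, 0.999, 0.002], [0.999, -0.046, 0.0], [0.0, 0.002, -1.0]]
wrist_force: [0.3, 1.4, -0.5]
opening: 0.0642
grasp_force: 0.0
```

Run:
```python
from h import *
s=ctrl.sense();print(s["position"],s["q"],s["opening"])
P=[cams.camera(n) for n in("scene","side")]
cv2.imwrite(f"pics/d.png",np.hstack([cv2.resize(P[0]["img"][165:305,390:570],None,fx=2.2,fy=2.2),cv2.resize(P[1]["img"][100:240,200:380],None,fx=2.2,fy=2.2)]))
```

```text
[0.5661963  0.39188644 0.11429634] [ 3.47137893e+01  3.12961229e+01  2.83670416e-01  5.88828532e+01
 -5.41930020e-02  1.27370901e+02] 0.06419821458980102
```

View pics/d.png

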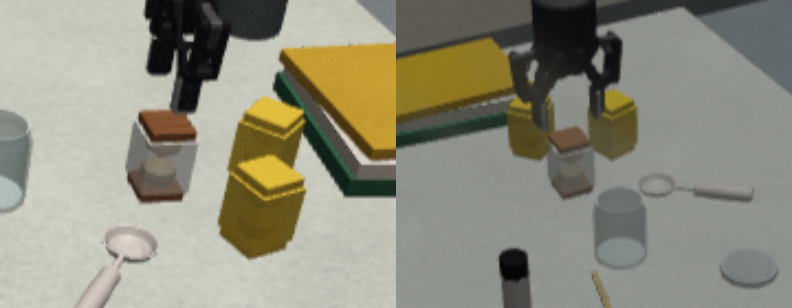

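The gripper is centred over the timer and clear of the yellow ones, so I'll descend and grip.

Emit:
drive_tool(moves=[[[0,0,0],[0,0,-0.04],-0.5],[[0,0,0],[0,0,-0.08],-0.5],[[0,0,0],[0,0,-0.12],-0.5],[[0,0,0],[0,0,-0.146],-0.5],[[0,0,0],[0,0,-0.146],-0.5]])

```text
clock: 21.93
position: [0.5638, 0.3916, 0.0389]
ee_rot: [[0.046, 0.999, -0.003], [0.999, -0.046, -0.003], [-0.003, -0.003, -1.0]]
wrist_force: [-0.2, -0.4, -0.2]
opening: 0.0643
grasp_force: 0.0
```

Emit:
drive_tool(moves=[[[0,0,0],[0,0,0],-0.2],[[0,0,0],[0,0,0],0.2],[[0,0,0],[0,0,0],0.6],[[0,0,0],[0,0,0],1],[[0,0,0],[0,0,0],1]], squeeze=28)

```text
clock: 22.35
position: [0.5657, 0.3946, 0.0423]
ee_rot: [[0.044, 0.999, 0.002], [0.999, -0.044, 0.001], [0.001, 0.002, -1.0]]
wrist_force: [-1.3, 0.3, 4.0]
opening: 0.0458
grasp_force: 31.4
```

Emit:
drive_tool(moves=[[[0,0,0],[0,0,0],1],[[0,0,0],[0,0,0],1],[[0,0,0],[0,0,0],1],[[0,0,0],[0,0,0],1],[[0,0,0],[0,0,0],1]])

```text
clock: 22.77
position: [0.5657, 0.3946, 0.0422]
ee_rot: [[0.044, 0.999, 0.002], [0.999, -0.044, 0.001], [0.001, 0.002, -1.0]]
wrist_force: [-0.6, -0.7, 6.5]
opening: 0.0455
grasp_force: 31.6
```

Emit:
drive_tool(moves=[[[0,0,0],[0,0,0.04],1],[[0,0,0],[0,0,0.1],1],[[0,0,0],[0,0,0.16],1],[[0,0,0],[0,0,0.22],1],[[0,0,0],[0,0,0.28],1]])

```text
clock: 23.18
position: [0.5644, 0.394, 0.182]
ee_rot: [[0.044, 0.999, -0.001], [0.999, -0.044, -0.0], [-0.0, -0.001, -1.0]]
wrist_force: [0.2, -0.3, -0.4]
opening: 0.0456
grasp_force: 31.0
```

Emit:
drive_tool(moves=[[[0,0,0],[-0.004,-0.04,0],1],[[0,0,0],[-0.009,-0.1,0],1],[[0,0,0],[-0.016,-0.17,0],1],[[0,0,0],[-0.023,-0.25,0],1],[[0,0,0],[-0.03,-0.33,0],1]])

```text
clock: 23.6
position: [0.5492, 0.228, 0.1807]
ee_rot: [[0.043, 0.999, -0.0], [0.999, -0.043, -0.0], [-0.0, -0.0, -1.0]]
wrist_force: [-0.2, -0.4, -0.7]
opening: 0.0461
grasp_force: 31.1
```

Emit:
drive_tool(moves=[[[0,0,0.02],[-0.008,-0.08,0],1],[[0,0,0.035],[-0.016,-0.16,0],1],[[0,0,0.055],[-0.024,-0.24,0],1],[[0,0,0.075],[-0.032,-0.32,0],1],[[0,0,0.0894],[-0.04,-0.4,0],1]])

```text
clock: 24.02
position: [0.5291, 0.0275, 0.1809]
ee_rot: [[-0.238, 0.971, 0.0], [0.971, 0.238, 0.0], [0.0, 0.0, -1.0]]
wrist_force: [0.6, -0.4, -0.8]
opening: 0.0457
grasp_force: 30.9
```

Emit:
drive_tool(moves=[[[0,0,0],[-0.007,-0.08,0],1],[[0,0,0],[-0.014,-0.16,0],1],[[0,0,0],[-0.02,-0.23,0],1],[[0,0,0],[-0.024,-0.292,0],1],[[0,0,0],[-0.024,-0.292,0],1]])

```text
clock: 24.43
position: [0.5173, -0.1218, 0.181]
ee_rot: [[-0.229, 0.973, 0.0], [0.973, 0.229, -0.003], [-0.003, -0.0, -1.0]]
wrist_force: [0.2, 0.2, -0.6]
opening: 0.0457
grasp_force: 31.0
```

Emit:
drive_tool(moves=[[[0,0,0],[0,0,0],1],[[0,0,0],[0,0,-0.03],1],[[0,0,0],[0,0,-0.07],1],[[0,0,0],[0,0,-0.11],1],[[0,0,0],[0,0,-0.14],1]])

```text
clock: 24.85
position: [0.5174, -0.1153, 0.1094]
ee_rot: [[-0.236, 0.972, -0.001], [0.972, 0.236, 0.001], [0.001, -0.001, -1.0]]
wrist_force: [-0.7, 0.7, -0.9]
opening: 0.0458
grasp_force: 31.0
```

Emit:
drive_tool(moves=[[[0,0,0],[0,0,-0.03],1],[[0,0,0],[0,0,-0.06],1],[[0,0,0],[0,0,-0.085],1],[[0,0,0],[0,0,-0.105],1],[[0,0,0],[0,0,-0.115],1]])

```text
clock: 25.27
position: [0.5171, -0.1155, 0.052]
ee_rot: [[-0.236, 0.972, -0.002], [0.972, 0.236, 0.001], [0.001, -0.002, -1.0]]
wrist_force: [-0.4, 0.7, -0.6]
opening: 0.0455
grasp_force: 31.0
```

Emit:
drive_tool(moves=[[[0,0,0],[0,0,0],1],[[0,0,0],[0,0,0],1],[[0,0,0],[0,0,0],1],[[0,0,0],[0,0,0],1],[[0,0,0],[0,0,0],1]])

```text
clock: 25.68
position: [0.5184, -0.117, 0.054]
ee_rot: [[-0.235, 0.972, 0.001], [0.972, 0.235, -0.0], [-0.001, 0.001, -1.0]]
wrist_force: [0.3, 0.8, -0.9]
opening: 0.0456
grasp_force: 31.0
```

Emit:
drive_tool(moves=[[[0,0,0],[0,0,-0.003],1],[[0,0,0],[0,0,-0.005],1],[[0,0,0],[0,0,-0.005],0.4],[[0,0,0],[0,0,-0.005],-0.1],[[0,0,0],[0,0,-0.005],-0.4]])

```text
clock: 26.1
position: [0.5179, -0.1169, 0.0508]
ee_rot: [[-0.235, 0.972, 0.0], [0.972, 0.235, -0.0], [-0.0, 0.0, -1.0]]
wrist_force: [-0.6, -0.4, 0.5]
opening: 0.0575
grasp_force: 0.0
```

Emit:
drive_tool(moves=[[[0,0,0],[0,0,0],-0.5],[[0,0,0],[0,0,0.03],-0.5],[[0,0,0],[0,0,0.08],-0.5],[[0,0,0],[0,0,0.16],-0.5],[[0,0,0],[0,0,0.23],-0.5]])

```text
clock: 26.52
position: [0.517, -0.1167, 0.1668]
ee_rot: [[-0.235, 0.972, -0.002], [0.972, 0.235, 0.0], [0.001, -0.002, -1.0]]
wrist_force: [1.9, 0.2, 0.5]
opening: 0.0642
grasp_force: 0.0
```

Emit:
drive_tool(moves=[[[0,0,0],[0.02,0.08,0.05],-1],[[0,0,0],[0.04,0.16,0.1],-1],[[0,0,0],[0.06,0.24,0.1],-1],[[0,0,0],[0.08,0.3,0.1],-1],[[0,0,0],[0.1,0.32,0.1],-1]])

```text
clock: 26.93
position: [0.5689, 0.048, 0.2171]
ee_rot: [[-0.238, 0.971, 0.002], [0.971, 0.238, 0.003], [0.002, 0.003, -1.0]]
wrist_force: [-0.6, -0.2, -0.6]
opening: 0.0856
grasp_force: 0.0
```

Run:
```python
from h import *
v=[]
P=[cams.camera(n) for n in("scene","side")]
for p,c in zip(P,((170,230),(358,310))):
    v.append(cv2.resize(p["img"][c[1]-70:c[1]+70,c[0]-90:c[0]+90],None,fx=2.2,fy=2.2))
for p in P: v.append(cv2.resize(p["img"][60:460],(396,308)))
cv2.imwrite("pics/e.png",cv2.resize(np.vstack([np.hstack(v[:2]),np.hstack(v[2:])]),(774,600)))
```

```text
(no output)
```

View pics/e.png

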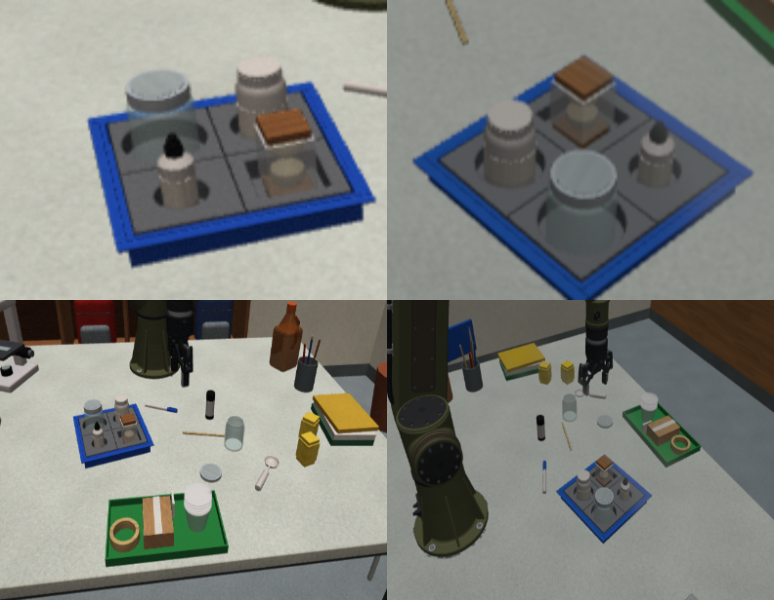

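All four kit items stand upright, fully down in their own wells. The open jar, the glue stick and the yellow timers have not moved, and the gripper is clear. I'll hand the job in.

```bash
python3 -c "
from rig import ctrl
print(ctrl.sign_off())"
```

```text
the job is handed in; nothing more can be done
None
```

The job is handed in at about 27 s: the jar, tub, dropper and timer each stand upright, fully down in their own wells, and the open jar, glue stick and yellow look-alikes are where they were. The jar's set-down showed a brief 62 N at the wrist, under the 120 N limit.

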